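# Switch the glaze selector to the triangular tag and prime the line

## Robot

A 6-joint arm with a two-finger parallel gripper is mounted at the origin on the work surface; the furniture and walls round the work are solid. World frame = base frame: x ahead of the robot, y to its left, z up, the work surface at z = 0. Lengths are in m, angles in rad, forces in N, time in s.
With the tool pointing down it reaches from about 0.35 to 0.775 m from the base axis. Payload 5.5 kg.
Tool frame: the origin (TCP) lies between the finger pads; the fingertips stand 11 mm ahead of it and the grasp point (between the pads) lies 8 mm behind it (tips_ahead is the distance from the TCP to the fingertips, in m); z points along the fingers, y is the line along which they close (so a half turn about z gives the same grasp; the last joint's range is limited). The gripper opens to 85 mm and grips with 20 to 120 N. Pads are 22 mm wide; open, the fingers measure 114 mm over their backs; the gripper's body (76 mm by 85 mm) begins 54 mm behind the grasp point. The pads swing forward as they close: fully open they stand 13 mm farther back than shut.
Start: joints at [-1.262, 0.313, 0.046, 1.304, 0, 1.431], TCP at [0.249, -0.518, 0.242] pointing down, gripper open.
Joint ranges: [-2.76, 2.76], [-0.86, 1.69], [-1.03, 1.26], [-2.2, 2.34], [-1.47, 1.5], [-3.14, 3.14]. Speed limits (rad/s): [2.57, 2.57, 3.14, 3.14, 3.14, 3.14].

## Interface

Orientations are given as a unit quaternion [w, x, y, z].
In Python, from workcell import * gives the robot as it stands. The module is installed in compiled form; this text tells all that it offers.
- The arm moves only by the tool jog_arm, never from a script. Its argument "moves" is a list of rows, each an object with "fingers": the closure, from 0 (fully open) to 1 (shut); "slide": the shift along the tool's x, y, z in mm, a list of three; "angular": the turn, a rotation vector about the tool's x, y, z in degrees, a list of three. A call has 1 to 10 rows; each row is the pose to reach, as a shift and turn from the pose commanded when the call began, along the tool's axes at that moment; what a row does not reach only later rows make up. A row lasts 1/12 s, in which the tool goes at most 41.7 mm and 7.16 degrees, less where a joint would pass 70% of its speed; a pose out of reach is approached as far as the arm can. A call with a gripper value outside its range is refused whole. The fingers move at their own pace and stop on an object; "squeeze" is the grip in N (left out, the last holds). Time passes only in rows, so rows that repeat a pose let the fingers close. It gives the time, the measured TCP pose, the force, the opening and the grip force at its end, in the units of the state.
- get_state(): the state, without advancing time (a new reading comes with each control period).
- read_camera(name): name is "side" or "top" or "wrist"; returns a dict with "color" (420x560x3 uint8, red, green, blue), "fovy" (degrees; the focal length in pixels is half the picture's height over the tangent of half this angle, whatever the lens; pixels are square), "cx", "cy" (the principal point, pixels), "D" ([k1, k2, p1, p2, k3] as OpenCV has them; the pictures are not rectified), "world_from_camera" (4x4, takes a point from camera to world coordinates); the wrist camera has in their place "tool_from_camera" (4x4, takes a point from camera to tool coordinates, whose origin is the TCP and whose axes are the flange's). Camera axes: x right, y down, z forward; pixel columns grow to the right and rows downward; lengths in m; the calibration is good to about 2 mm. A picture is of the moment at which its call begins: read the wrist's pose just before it. There is no depth.
- hand_in(): hands the job in; it is judged then, once.
Trained networks look in a picture, given as the dict that the camera call returned (one of the last four; its "shot" number tells which), for a name from the list of things; names that differ only in an ending like _2 or _b are one class to them, and where a whole thing is asked for, a point or a joint stands for the part that bears it (a point fixed in the world has none). Each returns a list of dicts, best first, with "p" (0 to 1); they miss things now and then, are a little off and sometimes report something else, mostly with a low value. They report only what shows in the picture. A call takes as long as a camera call.
- look_for(target, picture): "point" ([column, row] in pixels, amid what is visible of it).
- tip_of(target, picture): "point" ([column, row] in pixels: a listed point, or the origin of a listed thing).
The state is a dict: "clock": time; "joint_pos": joint angles; "qvel": joint speeds; "tau": joint torques, N m; "tcp_pos": TCP position; "orientation": TCP orientation; "wrist_force": force on the tool from outside, world axes, zero at the start; "ft_torque": the same for the moment, N m; "finger_gap": finger opening in m; "grip_force": force on a finger pad.
Only numpy, scipy, OpenCV 4.12 (cv2) and the standard library are available. Lean on these libraries where they do the work, as an engineer would, in place of code of your own. Each camera call takes 0.05 s, during which the arm holds its last target. There are 200 camera calls.

## Task

Push the upright tab of the glaze selector round with a fingertip until it points squarely at the triangular clay tag, then press the black primer button beside the selector all the way down and let it come up again. Only push and press: do not pinch the tab, do not press the button while the tab points anywhere else, and leave the other things where they are.

Things in the scene. Friction and masses are not known exactly. Their poses are not given: they have to be found in the camera images.
- valve_plate: Fixed grey plate, 12 mm thick. Origin: on its underside, below the selector's pivot. +x: from the pivot to the middle of the fan of tags; primer button on the -x side, 62 mm from the pivot. It reaches from x -90 to +160 and y -145 to +145 mm; three brass barbs stick out 20 mm more at +x.
- selector (a joint): Selector angle (rad) about the plate origin's vertical axis: 0 = tab along plate +x, growing anticlockwise from above. Four positions: -1.08 (closed, steel blank and no tag; it starts near here), -0.36, 0.36, 1.08 (one tag at each of these three). Stops at -1.35 and 1.35. Stiff: needs about 2 N at the tab and stays where it is left, no clicks.
- tab (a point): Centre of the top of the selector's black upright tab, 75 mm from the pivot, 97 mm above the table. The tab is 24 mm long radially, 24 mm wide tangentially, and stands from 33 to 97 mm above the table at the end of a flat aluminium arm (arm and hub are below 45 mm). Axes turn with the selector: x radially outward, z up.
- primer_top (a point): Centre of the top of the black primer button, 30 mm across, 36 mm above the table when up; pressed straight down, in a fixed steel collar 46 mm across whose top is 12 mm below the button's.
- primer (a joint): How far the primer button is pressed (m): 0 up, 0.008 all the way down (about 6 N). It springs up when let go.
- tag_triangle: Triangular flat terracotta tag, sides 60 mm, 8 mm thick, fixed on the plate 122 mm from the pivot at one of the three tag positions. Origin: centre of its underside (12 mm above the table).
- tag_disc: Round flat terracotta tag, 54 mm across, 8 mm thick, fixed like the triangular one at another position. Origin: centre of its underside.
- tag_cross: Cross-shaped (plus sign) flat terracotta tag, 58 mm across, 8 mm thick, fixed likewise at the remaining position. Origin: centre of its underside.
- wood_stick: Loose short boxwood modelling stick, 12 x 85 x 10 mm, lying on the plate beside the button (long side along its y). Leave it. Origin: centre of its underside.
- slip_trailer: Loose grey slip trailer bottle, 41 x 97 x 42 mm, lying on the table just right of the plate. Leave it. Origin: centre of its underside.
- wood_wedge: Loose dark wooden tool, 23 x 110 x 14 mm, on the table behind the plate. Leave it.
- loop_tool: Loose loop tool, 11 x 137 x 11 mm, on the table to the left. Leave it.
- wood_rib: Loose wooden rib, 56 x 103 x 16 mm, on the table to the left. Leave it.
- grey_dish: Loose grey dish, 178 mm across, 53 mm high, at the left. Leave it.
- glaze_jar: Loose corked jar lying on the table at the far left, 62 x 109 x 73 mm. Leave it.
- clay_turtle: Loose clay turtle, 72 x 112 x 30 mm, standing on the round banding wheel. Leave it.

How it is judged:
On the way, in this order (a step that is already met when the one before it is completed fails the run):
1. the selector rests with its tab pointing at the triangular tag (within 16 mm of the tag's centre line), the button still up (y of tag_triangle in the frame of tab between -0.016 and 0.016 m and x of tag_triangle in the frame of tab above 0 m and value of joint primer below 0.003 m), for 0.3 s.
2. the primer button is pressed down (at least 6.5 of 8 mm) with the selector still there (y of tag_triangle in the frame of tab between -0.016 and 0.016 m and x of tag_triangle in the frame of tab above 0 m and value of joint primer above 0.0065 m), for 0.04 s.
At the end, for the whole second after the job is handed in: The tab points at the triangular tag (its radial line passes within 16 mm of the tag's centre), the selector is at rest, and the button has come up again (less than 2 mm down) (y of tag_triangle in the frame of tab between -0.016 and 0.016 m and x of tag_triangle in the frame of tab above 0 m and value of joint primer below 0.002 m and velocity of joint selector between -0.05 and 0.05 rad/s); the robot touches nothing.
It fails at once if the primer button is pressed (more than 3 mm) while the tab does not point at the triangular tag (value of joint primer above 0.003 m and not (y of tag_triangle in the frame of tab between -0.016 and 0.016 m and x of tag_triangle in the frame of tab above 0 m)).
It fails at once if the tab is pinched (pressed by the fingers on both of its sides at once) (contact force between the fingers and selector_c5 above 1.5 N and contact force between the fingers and selector_c4 above 1.5 N).
It fails at once if a loose thing is pushed away, lifted or carried (moved by more than 20 mm) (distance of any of wood_stick, slip_trailer, wood_wedge, loop_tool, wood_rib, grey_dish, glaze_jar, clay_turtle from where it was at the start of the episode above 0.02 m).
It also fails if it takes over 48 s, if anything falls off the work surface, if the arm or the gripper's body presses on something with over 40 N, if the wrist force passes 120 N, or if a joint passes its speed limit or range.

## Working session

There is one attempt and no reset: what is moved stays moved. The work goes in short steps, Python scripts to look and compute and a tool call to move; the robot and the scene stay as the last step left them, time stands still between calls to the robot, and variables do not carry over. Pictures are saved under pics/ and viewed, at most 10 in all, crops included, and the job is handed in when it is done.

Besides the shell and the picture viewer there is one more tool, called after "Emit:" as a command line: name --argument value ..., lists and objects as JSON in quotes. jog_arm: Moves the arm, as the interface text tells. Its arguments: {"type":"object","properties":{"moves":{"type":"array","items":{"type":"object","properties":{"fingers":{"type":"number"},"slide":{"type":"array","items":{"type":"number"}},"angular":{"type":"array","items":{"type":"number"}}}}},"squeeze":{"type":"number"}},"required":["moves"]}

```bash
mkdir -p pics
cat > h.py <<'E'
from workcell import *
import numpy as np, cv2
def ray(pic,pt):
    f=210/np.tan(np.radians(pic["fovy"])/2)
    K=np.array([[f,0,pic["cx"]],[0,f,pic["cy"]],[0,0,1.]])
    u=cv2.undistortPoints(np.array([[pt]],float),K,np.array(pic["D"],float))[0,0]
    T=np.array(pic["world_from_camera"]); return T[:3,3],T[:3,:3]@np.array([u[0],u[1],1])
def onz(pic,pt,z):
    o,d=ray(pic,pt); return o+d*(z-o[2])/d[2]
E
python3 - <<'E'
from h import *
s=get_state();print(s["tcp_pos"],s["orientation"],s["clock"])
Z=dict(tab=.097,primer_top=.036,tag_triangle=.012,tag_disc=.012,tag_cross=.012,wood_stick=.012,slip_trailer=0,valve_plate=0)
for c in("top","side"):
    p=read_camera(c);cv2.imwrite(f"pics/{c}.png",p["color"][...,::-1])
    for n,z in Z.items():
        for r in tip_of(n,p)[:2]: print(c,n,np.round(r["point"]),round(r["p"],2),np.round(onz(p,r["point"],z),3))
E
```

```text
[ 0.24931141 -0.517592    0.24139608] [-9.13203003e-04  9.74927046e-01  2.22522834e-01 -9.61073330e-05] 0.0
top tab [372. 221.] 0.75 [ 0.55  -0.305  0.097]
top tab [168. 186.] 0.49 [0.603 0.365 0.097]
top primer_top [343. 248.] 0.47 [ 0.463 -0.224  0.036]
top tag_triangle [320. 203.] 0.69 [ 0.613 -0.139  0.012]
top tag_disc [343. 198.] 0.54 [ 0.637 -0.217  0.012]
top tag_cross [365. 206.] 0.46 [ 0.614 -0.294  0.012]
top wood_stick [314. 241.] 0.53 [ 0.48  -0.13   0.012]
top wood_stick [366. 175.] 0.21 [ 0.726 -0.292  0.012]
top slip_trailer [404. 259.] 0.48 [ 0.449 -0.436  0.   ]
top valve_plate [349. 231.] 0.87 [ 0.525 -0.246  0.   ]
side tab [330. 271.] 0.63 [ 0.548 -0.317  0.097]
side tab [323. 341.] 0.52 [ 0.395 -0.51   0.097]
side tag_triangle [316. 254.] 0.48 [ 0.608 -0.158  0.012]
side tag_disc [334. 260.] 0.64 [ 0.645 -0.209  0.012]
side tag_disc [346. 280.] 0.49 [ 0.627 -0.303  0.012]
side tag_cross [346. 280.] 0.7 [ 0.626 -0.304  0.012]
side slip_trailer [321. 342.] 0.71 [ 0.436 -0.455  0.   ]
side valve_plate [310. 280.] 0.66 [ 0.533 -0.244 -0.   ]
```

Run:
```python
import cv2
a=cv2.imread("pics/top.png")[140:300,260:460];b=cv2.imread("pics/side.png")[200:360,230:430]
cv2.imwrite("pics/both.png",cv2.vconcat([cv2.resize(a,None,fx=2.4,fy=1.85),cv2.resize(b,None,fx=2.4,fy=1.85)])[:600])
```

```text
(no output)
```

View pics/both.png

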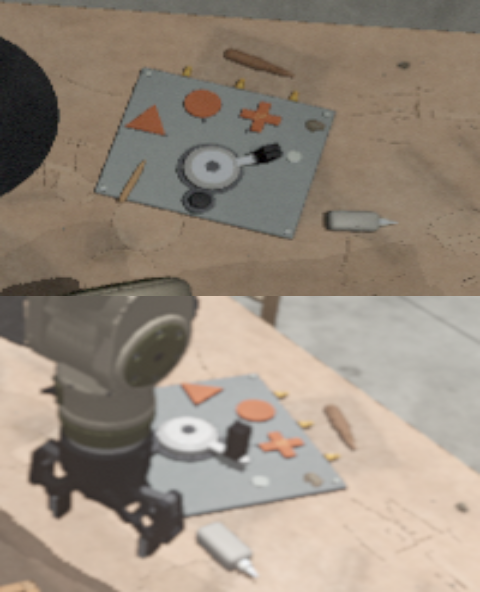

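The top view (left to right) shows the triangle, disc and cross, with the tab at the right by the blank. So the triangle is at +1.08. I'll fit the plate pose next.

```bash
cat > fit.py <<'E'
from h import *
from scipy.optimize import least_squares
def fit(obs):
    # obs: (name,pic,point); joint fit of pivot x,y, yaw, selector angle
    Z=dict(tab=.097,primer_top=.036,tag_triangle=.012,tag_disc=.012,tag_cross=.012)
    A=dict(primer_top=(np.pi,.062),tag_triangle=(1.08,.122),tag_disc=(.36,.122),tag_cross=(-.36,.122))
    P=[(n,onz(p,q,Z[n])[:2]) for n,p,q in obs]
    def model(v,n):
        a,r=A.get(n,(v[3],.075)); a=a+v[2]; return v[:2]+r*np.array([np.cos(a),np.sin(a)])
    s=least_squares(lambda v:np.concatenate([model(v,n)-m for n,m in P]),[.53,-.22,0,-1.08],loss="soft_l1",f_scale=.005)
    for n,m in P: print(n,np.round(1000*(model(s.x,n)-m)))
    return s.x
E
python3 - <<'E'
from fit import *
t=read_camera("top");s=read_camera("side")
o=[(n,p,tip_of(n,p)[0]["point"]) for n,p in [("tab",t),("primer_top",t),("tag_triangle",t),("tag_disc",t),("tag_cross",t),("tab",s),("tag_triangle",s),("tag_disc",s),("tag_cross",s)]]
print(fit(o))
from scipy.spatial.transform import Rotation as R
st=get_state();q=st["orientation"];Rt=R.from_quat([q[1],q[2],q[3],q[0]]).as_matrix();print(Rt.round(3))
print(Rt.T@(np.array([.46,-.24,.30])-st["tcp_pos"])*1000)
E
```

```text
tab [4. 2.]
primer_top [5. 2.]
tag_triangle [-4. -2.]
tag_disc [-7.  3.]
tag_cross [ 12. -15.]
tab [-8.  8.]
tag_triangle [-6.  5.]
tag_disc [ 3. -5.]
tag_cross [ 1. -8.]
[ 0.52324275 -0.23938524 -0.22771533 -1.10800492]
[[ 0.901  0.434  0.   ]
 [ 0.434 -0.901 -0.   ]
 [ 0.     0.    -1.   ]]
[ 310.30913697 -159.22878103  -57.69880176]
```

Emit:
jog_arm --moves '[{"fingers": 1,"slide": [0,0,-60]},{"fingers": 1,"slide": [310,-160,-60]},{"fingers": 1,"slide": [310,-160,-60]},{"fingers": 1,"slide": [310,-160,-60]},{"fingers": 1,"slide": [310,-160,-60]},{"fingers": 1,"slide": [310,-160,-60]},{"fingers": 1,"slide": [310,-160,-60]},{"fingers": 1,"slide": [310,-160,-60]},{"fingers": 1,"slide": [310,-160,-60]},{"fingers": 1,"slide": [310,-160,-60]}]'

```text
schema error: expected keys fingers, slide, angular
```

Emit:
jog_arm --moves '[{"fingers": 1,"slide": [0,0,0]},{"fingers": 1,"slide": [0,0,0]},{"fingers": 1,"slide": [0,0,0]}]'

```text
schema error: expected keys fingers, slide, angular
```

```bash
cat >> h.py <<'E'
from scipy.spatial.transform import Rotation as R
def pose():
    s=get_state();q=s["orientation"];T=np.eye(4);T[:3,:3]=R.from_quat([q[1],q[2],q[3],q[0]]).as_matrix();T[:3,3]=s["tcp_pos"];return T
def wrist():
    T=pose();p=read_camera("wrist");p["world_from_camera"]=T@np.array(p["tool_from_camera"]);return p
E
python3 - <<'E'
from fit import *
w=wrist();cv2.imwrite("pics/w1.png",w["color"][...,::-1])
print(pose().round(3))
o=[]
for n in ("tab","primer_top","tag_triangle","tag_disc","tag_cross","wood_stick"):
    r=tip_of(n,w); print(n,[(np.round(x["point"]),round(x["p"],2)) for x in r[:2]])
    if r and n!="wood_stick": o.append((n,w,r[0]["point"]))
print(fit(o))
E
```

```text
[[ 0.901  0.434  0.     0.249]
 [ 0.434 -0.901 -0.    -0.518]
 [-0.     0.    -1.     0.242]
 [ 0.     0.     0.     1.   ]]
tab []
primer_top []
tag_triangle []
tag_disc []
tag_cross []
wood_stick []Traceback (most recent call last):
  File "<stdin>", line 8, in <module>
  File "fit.py", line 10, in fit
    s=least_squares(lambda v:np.concatenate([model(v,n)-m for n,m in P]),[.53,-.22,0,-1.08],loss="soft_l1",f_scale=.005)
    return func(*args, **kwargs)
    vector_fun = VectorFunction(
        fun_wrapped,
    ...<6 lines>...
        workers=workers
    )
    self._update_fun()
    ~~~~~~~~~~~~~~~~^^
    self.f = self.fun_wrapped(xp_copy(self.x))
             ~~~~~~~~~~~~~~~~^^^^^^^^^^^^^^^^^
    return np.atleast_1d(self.fun(x))
                         ~~~~~~~~^^^
    return self.f(x, *self.args, **self.kwargs)
           ~~~~~~^^^^^^^^^^^^^^^^^^^^^^^^^^^^^^
  File "fit.py", line 10, in <lambda>
    s=least_squares(lambda v:np.concatenate([model(v,n)-m for n,m in P]),[.53,-.22,0,-1.08],loss="soft_l1",f_scale=.005)
                             ~~~~~~~~~~~~~~^^^^^^^^^^^^^^^^^^^^^^^^^^^^^
ValueError: need at least one array to concatenate
```

View pics/w1.png

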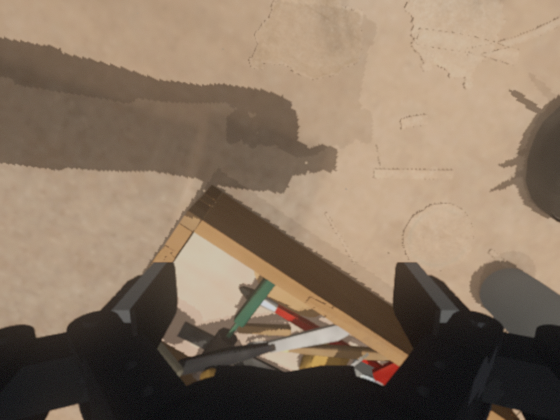

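Refused: all three keys are needed in each row. The picture only shows the tray under the start pose.

Emit:
jog_arm --moves '[{"fingers": 1,"slide": [0,0,-60],"angular": [0,0,0]},{"fingers": 1,"slide": [0,0,-60],"angular": [0,0,0]},{"fingers": 1,"slide": [310,-160,-60],"angular": [0,0,0]},{"fingers": 1,"slide": [310,-160,-60],"angular": [0,0,0]},{"fingers": 1,"slide": [310,-160,-60],"angular": [0,0,0]},{"fingers": 1,"slide": [310,-160,-60],"angular": [0,0,0]},{"fingers": 1,"slide": [310,-160,-60],"angular": [0,0,0]},{"fingers": 1,"slide": [310,-160,-60],"angular": [0,0,0]},{"fingers": 1,"slide": [310,-160,-60],"angular": [0,0,0]},{"fingers": 1,"slide": [310,-160,-60],"angular": [0,0,0]}]'

```text
clock: 2.63
tcp_pos: [0.4509, -0.25, 0.3026]
orientation: [0.0, 0.975, 0.222, 0.0]
wrist_force: [-0.1, -0.5, 0.2]
finger_gap: 0.0003
grip_force: 0.0
```

Run:
```python
from fit import *
print(pose().round(3))
w=wrist();cv2.imwrite("pics/w2.png",w["color"][...,::-1])
o=[]
for n in ("tab","primer_top","tag_triangle","tag_disc","tag_cross","wood_stick"):
    r=tip_of(n,w); print(n,[(np.round(x["point"]),round(x["p"],2)) for x in r[:2]])
    if r and n!="wood_stick": o.append((n,w,r[0]["point"]))
print(get_state()["qvel"].round(2) if o else 0)
print(fit(o))
```

```text
[[ 0.901  0.434  0.001  0.451]
 [ 0.434 -0.901 -0.001 -0.25 ]
 [ 0.     0.001 -1.     0.303]
 [ 0.     0.     0.     1.   ]]
tab [(array([390., 112.]), 0.66)]
primer_top [(array([272., 152.]), 0.84)]
tag_triangle []
tag_disc []
tag_cross [(array([403.,  42.]), 0.7)]
wood_stick [(array([207.,  88.]), 0.96)]
[-0.01  0.    0.   -0.    0.    0.  ]
tab [ 1. -2.]
primer_top [-1.  1.]
tag_cross [-0.  1.]
[ 0.52428561 -0.23911895 -0.20669562 -1.00806632]
```

View pics/w2.png

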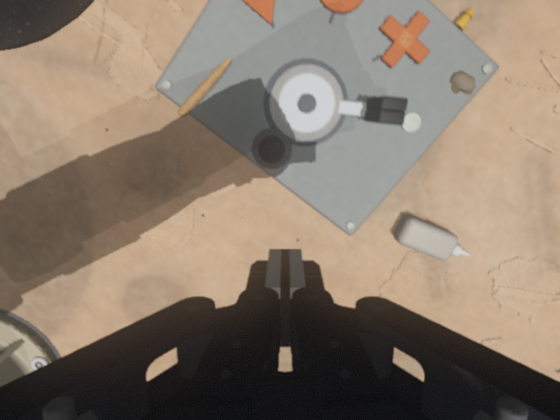

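The wrist view shows the hub at (307,103), the tab's top near (390,110), the primer at (272,150), the cross at (403,40) and the triangle's tip at (270,10). Pivot is about (.524,-.239) and yaw about -0.207. I'll go down behind the tab.

Emit:
jog_arm --moves '[{"fingers": 1,"slide": [22,92,0],"angular": [0,0,7]},{"fingers": 1,"slide": [22,92,0],"angular": [0,0,7]},{"fingers": 1,"slide": [22,92,0],"angular": [0,0,7]},{"fingers": 1,"slide": [22,92,100],"angular": [0,0,7]},{"fingers": 1,"slide": [22,92,100],"angular": [0,0,7]},{"fingers": 1,"slide": [22,92,100],"angular": [0,0,7]},{"fingers": 1,"slide": [22,92,140],"angular": [0,0,7]},{"fingers": 1,"slide": [22,92,140],"angular": [0,0,7]}]'

```text
clock: 3.65
tcp_pos: [0.5046, -0.3239, 0.1544]
orientation: [-0.005, 0.987, 0.161, -0.004]
wrist_force: [-1.6, 1.9, -1.3]
finger_gap: 0.0001
grip_force: 0.0
```

Run:
```python
from fit import *
print(pose().round(3))
w=wrist();cv2.imwrite("pics/w3.png",w["color"][...,::-1])
o=[]
for n in ("tab","primer_top","tag_triangle","tag_disc","tag_cross"):
    r=tip_of(n,w); print(n,[(np.round(x["point"]),round(x["p"],2)) for x in r[:2]])
    if r and n=="tab": print(onz(w,r[0]["point"],.097))
```

```text
[[ 0.948  0.318 -0.01   0.505]
 [ 0.318 -0.948  0.008 -0.324]
 [-0.007 -0.011 -1.     0.154]
 [ 0.     0.     0.     1.   ]]
tab [(array([289., 143.]), 0.87)]
[ 0.55144253 -0.30950708  0.097     ]
primer_top [(array([139., 215.]), 0.57)]
tag_triangle []
tag_disc []
tag_cross [(array([319.,  19.]), 0.67)]
```

View pics/w3.png

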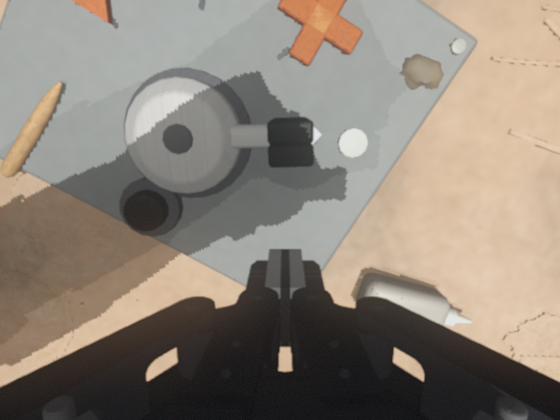

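Fingers are behind the tab, which is at (290,140), with clear space below. Going down.

Emit:
jog_arm --moves '[{"fingers": 1,"slide": [0,0,30],"angular": [0,0,0]},{"fingers": 1,"slide": [0,0,60],"angular": [0,0,0]},{"fingers": 1,"slide": [0,0,88],"angular": [0,0,0]},{"fingers": 1,"slide": [0,0,88],"angular": [0,0,0]},{"fingers": 1,"slide": [0,0,88],"angular": [0,0,0]}]'

```text
clock: 4.37
tcp_pos: [0.5096, -0.325, 0.0748]
orientation: [-0.0, 0.987, 0.163, -0.0]
wrist_force: [0.6, -0.1, 0.5]
finger_gap: 0.0001
grip_force: 0.0
```

```bash
cat > plan.py <<'E'
from h import *
import sys
P=np.array([.5243,-.2391]);d=.023
# tab world angles to drive through, printed as slides from the present pose
a0,a1=float(sys.argv[1]),float(sys.argv[2]); n=int(sys.argv[3])
T=pose();print(T.round(3)); x0=np.arctan2(T[1,0],T[0,0])
for a in np.linspace(a0,a1,n):
    e=np.array([np.cos(a),np.sin(a)]);t=np.array([-e[1],e[0]])
    g=np.r_[P+.075*e-d*t,.066]; s=T[:3,:3].T@(g-T[:3,3])*1000
    print(round(a,2),s.round(),round(-np.degrees((a+np.pi/2)-x0),1))
print(get_state()["joint_pos"].round(2))
E
python3 plan.py -1.3 0.87 20
```

```text
[[ 0.947  0.321 -0.001  0.51 ]
 [ 0.321 -0.947  0.001 -0.325]
 [-0.001 -0.001 -1.     0.075]
 [ 0.     0.     0.     1.   ]]
-1.3 [14. -3.  9.] 3.2
-1.19 [23. -0.  9.] -3.3
-1.07 [32.  1.  9.] -9.9
-0.96 [41.  2.  9.] -16.4
-0.84 [50.  1.  9.] -23.0
-0.73 [58. -0.  9.] -29.5
-0.61 [67. -2.  9.] -36.1
-0.5 [75. -6.  9.] -42.6
-0.39 [ 83. -10.   9.] -49.1
-0.27 [ 90. -15.   9.] -55.7
-0.16 [ 97. -21.   9.] -62.2
-0.04 [103. -28.   9.] -68.8
0.07 [108. -35.   9.] -75.3
0.18 [112. -43.   9.] -81.9
0.3 [116. -52.   9.] -88.4
0.41 [118. -60.   9.] -95.0
0.53 [120. -69.   9.] -101.5
0.64 [120. -78.   9.] -108.0
0.76 [119. -87.   9.] -114.6
0.87 [118. -96.   9.] -121.1
[-0.7   0.47 -0.15  0.95 -0.    2.11]
```

Emit:
jog_arm --moves '[{"fingers": 1,"slide": [14,-2,0],"angular": [0,0,1]},{"fingers": 1,"slide": [23,0,0],"angular": [0,0,-3]},{"fingers": 1,"slide": [32,1,0],"angular": [0,0,-10]},{"fingers": 1,"slide": [41,2,0],"angular": [0,0,-16]},{"fingers": 1,"slide": [50,1,0],"angular": [0,0,-23]},{"fingers": 1,"slide": [58,0,0],"angular": [0,0,-29]},{"fingers": 1,"slide": [67,-2,0],"angular": [0,0,-36]},{"fingers": 1,"slide": [75,-6,0],"angular": [0,0,-42]},{"fingers": 1,"slide": [75,-6,0],"angular": [0,0,-42]}]'

```text
clock: 5.12
tcp_pos: [0.5816, -0.296, 0.0779]
orientation: [0.003, 0.862, 0.507, 0.001]
wrist_force: [-0.3, 0.9, 0.4]
finger_gap: -0.0002
grip_force: 0.0
```

```bash
python3 plan.py -.4 .8 11
python3 - <<'E'
from fit import *
w=wrist();cv2.imwrite("pics/w4.png",w["color"][...,::-1])
for r in tip_of("tab",w)[:2]:
    q=onz(w,r["point"],.097); print(r["point"],r["p"],q,np.arctan2(q[1]+.2391,q[0]-.5243))
E
```

```text
[[ 0.486  0.874  0.005  0.582]
 [ 0.874 -0.486 -0.003 -0.296]
 [-0.001  0.006 -1.     0.078]
 [ 0.     0.     0.     1.   ]]
-0.4 [ 7. -1. 12.] -6.1
-0.28 [16.  0. 12.] -13.0
-0.16 [26.  1. 12.] -19.9
-0.04 [35. -0. 12.] -26.8
0.08 [44. -3. 12.] -33.6
0.2 [53. -6. 12.] -40.5
0.32 [ 62. -10.  12.] -47.4
0.44 [ 69. -15.  12.] -54.3
0.56 [ 77. -21.  12.] -61.2
0.68 [ 83. -28.  12.] -68.0
0.8 [ 88. -36.  12.] -74.9
[-0.59  0.54 -0.01  1.01 -0.    1.48]
[282.2, 244.8] 0.91 [ 0.59137277 -0.2756096   0.097     ] -0.49847821967270933
```

View pics/w4.png

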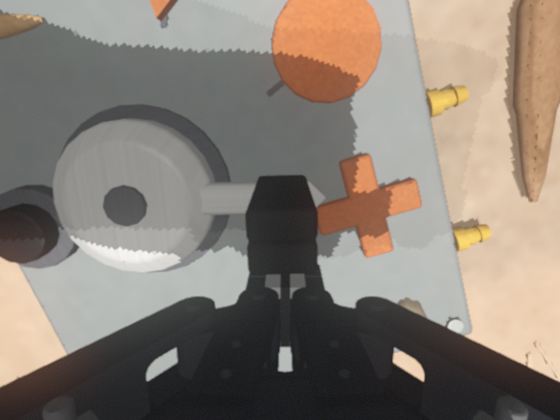

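The fingertips are on the tab at (282,245), with contact squarely on its near face. The tab is near -0.5 rad in world terms, as planned. I'll keep going.

Emit:
jog_arm --moves '[{"fingers": 1,"slide": [7,-1,4],"angular": [0,0,-6]},{"fingers": 1,"slide": [16,0,6],"angular": [0,0,-13]},{"fingers": 1,"slide": [26,1,6],"angular": [0,0,-20]},{"fingers": 1,"slide": [35,0,6],"angular": [0,0,-27]},{"fingers": 1,"slide": [44,-3,6],"angular": [0,0,-34]},{"fingers": 1,"slide": [53,-6,6],"angular": [0,0,-40]},{"fingers": 1,"slide": [62,-10,6],"angular": [0,0,-47]},{"fingers": 1,"slide": [69,-15,6],"angular": [0,0,-54]},{"fingers": 1,"slide": [77,-21,6],"angular": [0,0,-61]},{"fingers": 1,"slide": [77,-21,6],"angular": [0,0,-61]}]'

```text
clock: 6.05
tcp_pos: [0.5986, -0.2177, 0.07]
orientation: [0.001, 0.486, 0.874, 0.0]
wrist_force: [-0.9, -0.3, 0.2]
finger_gap: -0.0003
grip_force: 0.0
```

```bash
python3 plan.py .6 .9 4
python3 - <<'E'
from fit import *
w=wrist();cv2.imwrite("pics/w5.png",w["color"][...,::-1])
o=[]
for n in("tab","tag_triangle","tag_disc","tag_cross"):
  for r in tip_of(n,w)[:1]:
    q=onz(w,r["point"],.097 if n=="tab" else .012); print(n,r["point"],r["p"],q,np.arctan2(q[1]+.2391,q[0]-.5243)); o.append((n,w,r["point"]))
print(fit(o))
E
```

```text
[[-0.527  0.85   0.002  0.599]
 [ 0.85   0.527 -0.001 -0.218]
 [-0.002  0.001 -1.     0.07 ]
 [ 0.     0.     0.     1.   ]]
0.6 [1. 2. 4.] -2.6
0.7 [9. 3. 4.] -8.3
0.8 [17.  4.  4.] -14.0
0.9 [25.  4.  4.] -19.8
[-0.47  0.53 -0.07  0.98  0.    0.54]
tab [286.6, 250.0] 0.62 [ 0.58583361 -0.19683492  0.097     ] 0.6018537858174513
tag_triangle [367.5, 127.0] 0.69 [ 0.60409744 -0.14654445  0.012     ] 0.8592865681005872
tag_disc [348.8, 279.7] 0.62 [ 0.64462825 -0.22232552  0.012     ] 0.1385133213031459
tab [0. 0.]
tag_triangle [-0. -0.]
tag_disc [-0. -0.]
[ 0.52363098 -0.23839523 -0.22829688  0.81732124]
```

View pics/w5.png

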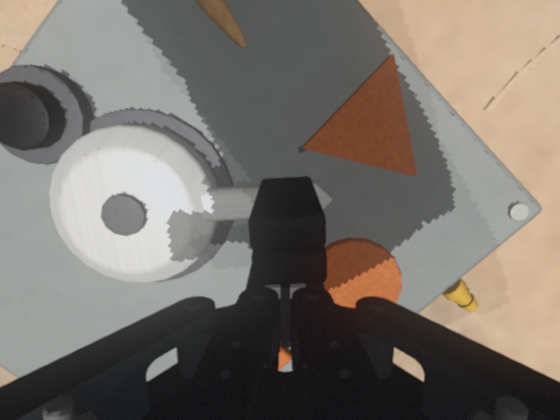

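The tab at (287,250) is 0.26 rad short of the triangle at (367,127). I'll push on, settle, and back off.

Emit:
jog_arm --moves '[{"fingers": 1,"slide": [9,3,0],"angular": [0,0,-7]},{"fingers": 1,"slide": [16,4,0],"angular": [0,0,-13]},{"fingers": 1,"slide": [22,4,0],"angular": [0,0,-17]},{"fingers": 1,"slide": [22,4,0],"angular": [0,0,-17]},{"fingers": 1,"slide": [22,4,0],"angular": [0,0,-17]},{"fingers": 1,"slide": [2,10,0],"angular": [0,0,-17]},{"fingers": 1,"slide": [-15,15,0],"angular": [0,0,-17]},{"fingers": 1,"slide": [-15,15,-40],"angular": [0,0,-17]},{"fingers": 1,"slide": [-15,15,-80],"angular": [0,0,-17]},{"fingers": 1,"slide": [-15,15,-80],"angular": [0,0,-17]}]'

```text
clock: 7.13
tcp_pos: [0.6225, -0.2254, 0.1559]
orientation: [0.005, 0.354, 0.935, -0.001]
wrist_force: [1.5, -1.3, 1.7]
finger_gap: 0.0001
grip_force: 0.0
```

Run:
```python
from fit import *
print(pose().round(3))
w=wrist();cv2.imwrite("pics/w6.png",w["color"][...,::-1])
o=[]
for n in("tab","primer_top","tag_triangle","tag_disc","tag_cross"):
  for r in tip_of(n,w)[:1]:
    q=onz(w,r["point"],dict(tab=.097,primer_top=.036).get(n,.012)); print(n,r["point"],r["p"],q,np.arctan2(q[1]+.2391,q[0]-.5243)); o.append((n,w,r["point"]))
print(fit(o))
```

```text
[[-0.749  0.663  0.01   0.623]
 [ 0.663  0.749 -0.005 -0.225]
 [-0.01   0.003 -1.     0.156]
 [ 0.     0.     0.     1.   ]]
tab [283.6, 106.4] 0.76 [ 0.57169657 -0.18129527  0.097     ] 0.8840129282933274
primer_top [114.1, 22.8] 0.71 [ 0.46525125 -0.22768643  0.036     ] 2.9506567065161495
tag_triangle [349.7, 105.8] 0.61 [ 0.60371817 -0.14487595  0.012     ] 0.8704589920177438
tab [0. 1.]
primer_top [-0. -0.]
tag_triangle [-0. -1.]
[ 0.52599884 -0.23979414 -0.19560391  1.10325922]
```

View pics/w6.png

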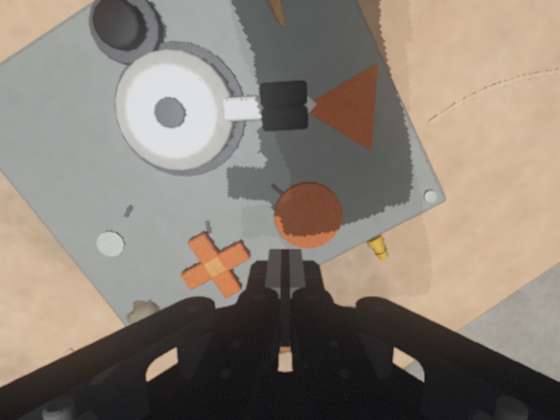

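The tab at (284,106) points at the triangle at (350,106), about 0.02 rad off and well inside tolerance. Now to the button.

Emit:
jog_arm --moves '[{"fingers": 1,"slide": [117,-106,0],"angular": [0,0,0]},{"fingers": 1,"slide": [117,-106,0],"angular": [0,0,0]},{"fingers": 1,"slide": [117,-106,0],"angular": [0,0,0]},{"fingers": 1,"slide": [117,-106,0],"angular": [0,0,0]},{"fingers": 1,"slide": [117,-106,0],"angular": [0,0,0]},{"fingers": 1,"slide": [117,-106,0],"angular": [0,0,0]},{"fingers": 1,"slide": [117,-106,40],"angular": [0,0,0]},{"fingers": 1,"slide": [117,-106,70],"angular": [0,0,0]},{"fingers": 1,"slide": [117,-106,70],"angular": [0,0,0]},{"fingers": 1,"slide": [117,-106,70],"angular": [0,0,0]}]'

```text
clock: 8.27
tcp_pos: [0.4605, -0.2245, 0.0768]
orientation: [-0.002, 0.352, 0.936, 0.001]
wrist_force: [0.3, 1.2, 0.8]
finger_gap: -0.0001
grip_force: 0.0
```

Run:
```python
from h import *
T=pose();print(T.round(3)); print(T[:3,:3].T@(np.array([.4645,-.2273,.047])-T[:3,3])*1000)
w=wrist()
for c in (w,read_camera("top")):
  for r in tip_of("primer_top",c)[:1]: print(r["p"],onz(c,r["point"],.036))
```

```text
[[-0.752  0.66  -0.003  0.461]
 [ 0.66   0.752  0.002 -0.224]
 [ 0.004 -0.    -1.     0.077]
 [ 0.     0.     0.     1.   ]]
[-4.96353376  0.49479679 29.82516581]
0.71 [ 0.46505656 -0.22643478  0.036     ]
```

Emit:
jog_arm --moves '[{"fingers": 1,"slide": [-5,0,10],"angular": [0,0,0]},{"fingers": 1,"slide": [-5,0,25],"angular": [0,0,0]},{"fingers": 1,"slide": [-5,0,32],"angular": [0,0,0]},{"fingers": 1,"slide": [-5,0,36],"angular": [0,0,0]},{"fingers": 1,"slide": [-5,0,39],"angular": [0,0,0]},{"fingers": 1,"slide": [-5,0,39],"angular": [0,0,0]},{"fingers": 1,"slide": [-5,0,39],"angular": [0,0,0]}]'

```text
clock: 9.05
tcp_pos: [0.4653, -0.229, 0.0401]
orientation: [0.001, 0.353, 0.936, -0.0]
wrist_force: [-1.0, -0.2, 5.6]
finger_gap: 0.0003
grip_force: 2.6
```

Emit:
jog_arm --moves '[{"fingers": 1,"slide": [0,0,2],"angular": [0,0,0]},{"fingers": 1,"slide": [0,0,3],"angular": [0,0,0]},{"fingers": 1,"slide": [0,0,3],"angular": [0,0,0]},{"fingers": 1,"slide": [0,0,3],"angular": [0,0,0]}]'

```text
clock: 9.38
tcp_pos: [0.4654, -0.2291, 0.0389]
orientation: [0.001, 0.352, 0.936, -0.0]
wrist_force: [-4.2, 2.2, 18.7]
finger_gap: 0.0003
grip_force: 9.0
```

The force jumped to 19 N while travel stalled, so the button is at its stop. Lifting straight off.

Emit:
jog_arm --moves '[{"fingers": 1,"slide": [0,0,-10],"angular": [0,0,0]},{"fingers": 1,"slide": [0,0,-40],"angular": [0,0,0]},{"fingers": 1,"slide": [0,0,-80],"angular": [0,0,0]},{"fingers": 1,"slide": [0,0,-120],"angular": [0,0,0]},{"fingers": 1,"slide": [60,0,-160],"angular": [0,0,0]},{"fingers": 1,"slide": [60,0,-160],"angular": [0,0,0]},{"fingers": 1,"slide": [60,0,-160],"angular": [0,0,0]},{"fingers": 1,"slide": [60,0,-160],"angular": [0,0,0]}]'

```text
clock: 10.05
tcp_pos: [0.4196, -0.1887, 0.1978]
orientation: [0.001, 0.352, 0.936, -0.0]
wrist_force: [0.0, -0.0, -0.8]
finger_gap: -0.0002
grip_force: 0.0
```

Run:
```python
from h import *
print(get_state()["wrist_force"])
t=read_camera("top");cv2.imwrite("pics/t7.png",cv2.resize(t["color"][140:300,260:460,::-1],None,fx=3,fy=3))
for n,z in(("tab",.097),("tag_triangle",.012)):
  for r in tip_of(n,t)[:1]:
    q=onz(t,r["point"],z); print(n,r["p"],q,np.arctan2(q[1]+.2391,q[0]-.5243))
```

```text
[ 0.02168597 -0.02681901 -0.78310716]
tab 0.69 [ 0.56867062 -0.17750215  0.097     ] 0.9465576728550863
tag_triangle 0.6 [ 0.60932149 -0.15298636  0.012     ] 0.791779855386588
```

View pics/t7.png

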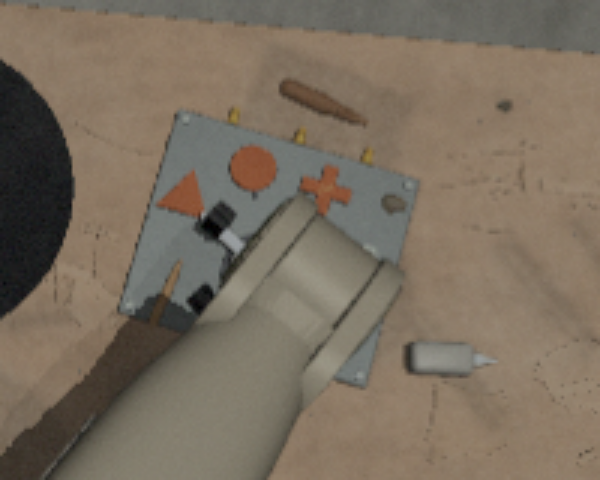

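The tab at (218,218) points at the triangle at (185,195), the arm is clear and the loose things are undisturbed. Handing in.

```bash
python3 -c "
from workcell import *
print(hand_in())"
```

```text
the job is handed in; nothing more can be done
None
```

I pushed the tab round to the triangular tag (about 0.02 rad off its centre line in the last close view), pressed the primer button to its stop and let it go, and handed the job in with the arm clear; no verdict came back.

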